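Plug the hub's open bosses, then draw and hold its centring plug

ROBOT

A 7-joint arm with a two-finger parallel gripper is mounted at the origin on the work surface. World frame = base frame: x ahead of the robot, y to its left, z up, the work surface at z = 0. Lengths are in m, angles in rad, forces in N, time in s.
With the tool pointing down it reaches from about 0.425 to 1.025 m from the base axis. Payload 9.4 kg.
Tool frame: the origin (TCP) lies on the centre line of the jaws, within the pads' length; the fingertips stand robot.nose_length ahead of it and the grasp point (between the pads) lies 11 mm behind it (robot.nose_length is the distance from the TCP to the fingertips, in m); z points along the fingers, y is the direction in which the jaws open and shut (so a half turn about z gives the same grasp; the last joint's range is limited). The gripper opens to 93 mm and grips with 3 to 60 N. Pads are 15 mm wide; open, the fingers measure 128 mm over their backs; the gripper's body (75 mm by 188 mm) begins 65 mm behind the grasp point.
Start: joints at [1.27, 0.599, -0.003, 1.599, 0.002, 0.943, -0.08], TCP at [0.161, -0.707, 0.227] pointing down, gripper open.
Joint ranges: [-2.57, 2.57], [-0.35, 1.97], [-1.29, 1.29], [0.11, 2.56], [-1.05, 4.19], [0.11, 1.86], [-2.63, 2.63]. Speed limits (rad/s): [2.22, 2.22, 3.01, 3.01, 3.14, 3.14, 3.14].

INTERFACE

Orientations are given as a rotation vector (axis times angle).
In Python, from rig import monitor, cams, ticket, robot gives the robot as it stands.
- The arm moves only by the shell command python3 -m pendant 'ROWS' [FORCE]. ROWS is JSON, a list of rows, each an object of numbers: "tx", "ty", "tz": the shift along the tool's x, y, z in m; "wx", "wy", "wz": the turn, a rotation vector about the tool's x, y, z in rad; "jaw": the closure, from 0 (fully open) to 1 (shut). A call has exactly 10 rows; each row shifts and turns the commanded pose from where the row before left it, along the tool's axes as they then stand; what a row does not reach is not made up. A row lasts 1/12 s, in which the tool goes at most 41.7 mm and 7.16 degrees, less where a joint would pass 70% of its speed; a pose out of reach is approached as far as the arm can. A call is refused whole if a number of a shift passes 0.0417 or a number of a turn 0.125, either way. A call with a gripper value outside its range is refused whole. The fingers move at their own pace and stop on an object; FORCE is the grip in N (left out, the last holds). Time passes only in rows, so rows that do not move let the fingers close, or fill a call up. It gives the time, the measured TCP pose, the force and the opening at its end, in the units of the state.
- monitor.read_state(): the state, without advancing time (a new reading comes with each control period).
- cams.read_camera(name): name is "scene" or "top" or "wrist"; returns the picture (420x560x3 uint8, blue, green, red); there is no depth.
- cams.get_calibration(name): a dict with "intrinsics" (3x3 intrinsics, pixels), "rvec" (rotation vector, rad) and "tvec" (3), from world to camera coordinates, as OpenCV has them; the wrist camera has in their place "T_tool_cam" (4x4, takes a point from camera to tool coordinates, whose origin is the TCP and whose axes are the flange's). Camera axes: x right, y down, z forward; pixel columns grow to the right and rows downward; lengths in m; the calibration is good to about 2 mm. A picture is of the moment at which its call begins: read the wrist's pose just before it. get_calibration takes no time and is no camera call.
- ticket.finish_job(): hands the job in, once; it reports no verdict.
The state is a dict: "t": time; "q": joint angles; "qvel": joint speeds; "joint_efforts": joint torques, N m; "tool_pos": TCP position; "eef_rot": TCP orientation; "force": force on the tool from outside, world axes, zero at the start; "moment": the same for the moment, N m; "opening": finger opening in m.
Only numpy, scipy, OpenCV 4.12 (cv2) and the standard library are available. Lean on these libraries where they do the work, as an engineer would, in place of code of your own. Each camera call takes 0.05 s, during which the arm holds its last target. There are 200 camera calls.

TASK

Get the wheel hub ready for welding: first stand the two headed pins from the wooden stand in the hub's two open bosses, heads fully down, and let go of them, while the big centring plug stays home in the bore. Then draw that plug straight up by about 40 mm, gently and without forcing it against the bore, so that its turned groove comes just clear of the hub but its lower part stays in the bore, and hold it there: the program finishes with the plug still held in the gripper. Leave the drill bit and the punch in the stand and everything else on the bench as they are.

Things in the scene. Friction and masses are not known exactly. Their poses are not given: they have to be found in the camera images.
- hub: aluminium wheel hub on a round dark steel plate (190 dia, 15 thick), fixed. Origin: centre of the plate underside, on the bore axis, z up. Barrel 60 dia, top 90 above the bench; vertical bore 30 dia down to the plate. Four bosses (27 dia) 65 from the axis: those on hub +x and -x are open, tops 60 above the bench; those on +y and -y are filled with screws, tops 49
- hub_mouth (a point): centre of the barrel's top rim, mouth of the bore, 90 above the bench
- hole_a (a point): centre of the mouth of the open boss on the hub's +x side, 60 above the bench; straight hole 15 dia, 45 deep, vertical, down to the plate
- hole_b (a point): the same for the open boss on the hub's -x side
- plug: steel centring plug, 117 long, about 0.5 kg, loose and upright in the hub bore, foot on the plate. Origin: centre of its foot, z up its axis. Shank 28.4 dia from 0 to 75 (in the bore, 0.8 clearance all round) with a turned groove (24 dia) from 37 to 40; plain grip 26 dia from 75 to 117, above the rim. Home: origin 15 above the bench
- plug_grip (a point): middle of the plug's grip, 99 above its foot, on its axis (114 above the bench when home)
- pin_a: steel headed pin, 80 long, 90 g, upright in one of the holes of the stand. Origin: centre of its foot, z to the head. Shank 12 dia, 45 long, foot chamfered over 4 to 7 dia; head 18 dia from 45 to 80, by which it is gripped. Seated in an open boss, the head rests on the boss top, foot on the plate (15 above the bench)
- pin_a_grip (a point): grip point on pin_a's axis, 68 above its foot
- pin_b: a second pin just like pin_a; either pin may go in either open boss
- pin_b_grip (a point): grip point on pin_b's axis, 68 above its foot
- stand: wooden block 110 x 110 x 35, fixed to the bench. Origin: centre of its underside. Four blind holes (13.6 dia, 25 deep, floor 10 above the bench) at x, y = +-31 from its centre; the two pins, the drill bit and the punch stand in them, any in any hole
- bit: drill bit standing shank down in the stand, 10 dia, 95 long; origin at its foot. Bystander
- punch: centre punch standing point up in the stand, 11 dia, 85 long, origin at its foot. Bystander
- wrench: wrench 190 long lying on the bench. Bystander
- tube: square steel tube offcut 130 x 25 x 25 lying on the bench. Bystander
- clamp: earth clamp, about 200 long, 24 high, lying on the bench. Bystander
- can: grey spray can 54 dia, 160 tall, standing on the bench. Bystander
- screwdriver: screwdriver lying on the bench. Bystander
There are look-alikes about, which are no part of the job. Leave any purple, turquoise or yellow look-alike of the pin_b alone.

How it is judged:
By the outcome, as a careful person would: the job done as asked, in the order asked, and still so for the second after the job is handed in, while the arm keeps its last pose, push and grip.
It also fails if it takes over 67 s, if anything falls off the work surface, if the arm or the gripper's body presses on something with over 40 N, if the wrist force passes 120 N, or if a joint passes its speed limit or range.

## Working session

There is one attempt and no reset: what is moved stays moved. The work goes in short steps, Python scripts to look and compute and a shell command to move; the robot and the scene stay as the last step left them, time stands still between calls to the robot, and variables do not carry over. Pictures are saved under pics/ and viewed, about 8 in all and at most 12, crops included, and the job is handed in when it is done.

```bash
mkdir -p pics; ls; python3 - <<'E'
from rig import monitor,cams,robot
import cv2,numpy as np
np.set_printoptions(precision=4,suppress=True)
s=monitor.read_state();print(s);print(robot.nose_length)
for n in("scene","top","wrist"):
    im=cams.read_camera(n);cv2.imwrite(f"pics/{n}0.png",im);print(n,cams.get_calibration(n))
a=cv2.imread("pics/scene0.png");b=cv2.imread("pics/top0.png")
E
```

```text
pics
{'t': 0.0, 'q': array([ 1.2703,  0.6001, -0.0025,  1.6001,  0.0018,  0.9429, -0.0798]), 'qvel': array([ 0.0016, -0.0009,  0.0001, -0.0011,  0.0002,  0.0001,  0.0005]), 'joint_efforts': array([ -0.0001, -76.5094,   1.4971, -25.2364,  -0.0525,   0.0166,
         0.0002]), 'tool_pos': array([ 0.1608, -0.7065,  0.2258]), 'eef_rot': array([-3.1204, -0.3508,  0.0005]), 'force': array([-0.2655, -0.9035, -0.7918]), 'moment': array([-0.0366,  0.0581,  0.0257]), 'opening': 0.09305091989965625}
0.008
scene {'intrinsics': array([[387.7104,   0.    , 277.3436],
       [  0.    , 387.7104, 209.1747],
       [  0.    ,   0.    ,   1.    ]]), 'rvec': array([ 2.3859,  0.6418, -0.2449]), 'tvec': array([-0.5087, -0.1696,  1.1157])}
top {'intrinsics': array([[468.29  ,   0.    , 273.9341],
       [  0.    , 468.29  , 212.0406],
       [  0.    ,   0.    ,   1.    ]]), 'rvec': array([ 2.1626, -2.1719,  0.1297]), 'tvec': array([-0.0006,  0.5731,  1.0731])}
wrist {'intrinsics': array([[300.6557,   0.    , 278.6264],
       [  0.    , 300.6557, 210.7749],
       [  0.    ,   0.    ,   1.    ]]), 'T_tool_cam': array([[-0.0008, -0.9695, -0.2453,  0.067 ],
       [ 1.    , -0.0009,  0.0002, -0.0005],
       [-0.0004, -0.2453,  0.9695, -0.1588],
       [ 0.    ,  0.    ,  0.    ,  1.    ]])}
```

View pics/scene0.png

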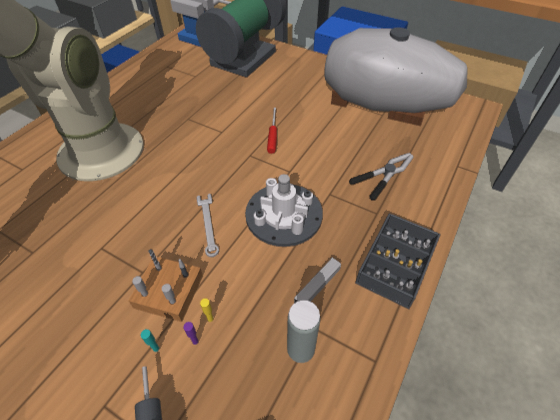

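View pics/top0.png

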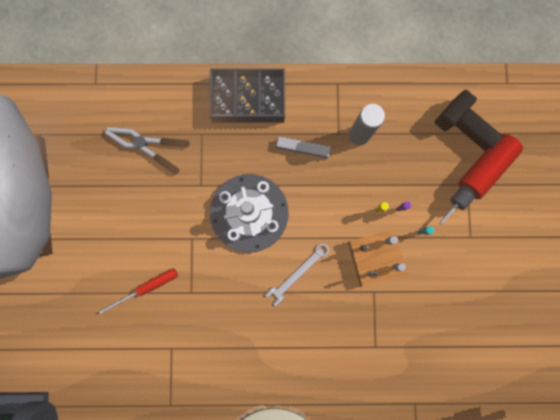

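```bash
python3 - <<'E'
import cv2,numpy as np
a=cv2.imread("pics/scene0.png");b=cv2.imread("pics/top0.png")
def c(im,x,y,w,h): return cv2.resize(im[y:y+h,x:x+w],(400,300),interpolation=cv2.INTER_CUBIC)
o=np.vstack([np.hstack([c(a,235,165,100,75),c(a,120,240,120,90)]),np.hstack([c(b,200,170,100,75),c(b,340,195,100,75)])])
cv2.imwrite("pics/crop1.png",o)
E
```

```text
(no output)
```

View pics/crop1.png

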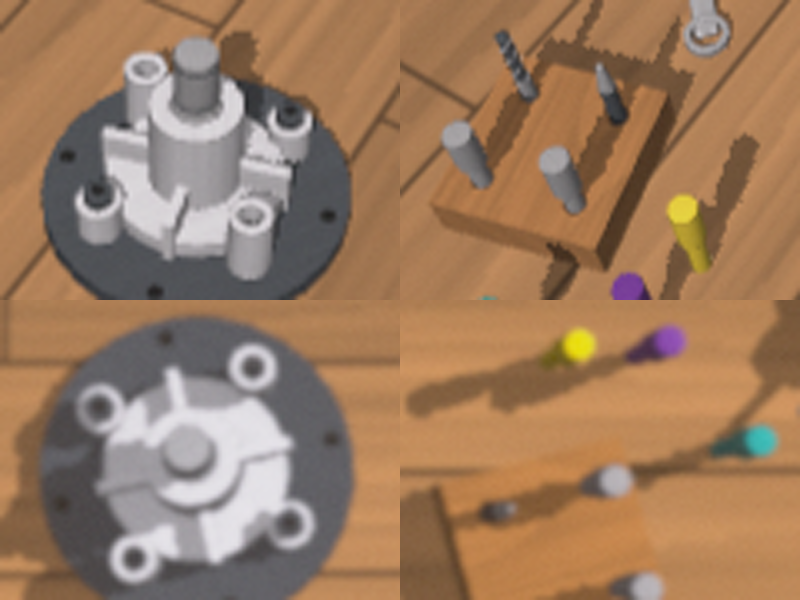

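The top/scene crops show two steel grey pins: top (394,240) and (401,267), scene (137,280) and (166,287). They are the only grey headed ones. The yellow, purple and turquoise look-alikes stand outside the stand, and the bit and punch are the thin dark ones. The open (taller) bosses are at scene (271,182) and (298,218).

```bash
cat > h.py <<'E'
import numpy as np,cv2
from scipy.spatial.transform import Rotation as R
from rig import monitor,cams
np.set_printoptions(precision=4,suppress=True)
def cam(n,s=None):
    c=cams.get_calibration(n);K=c["intrinsics"]
    if n=="wrist":
        T=np.eye(4);T[:3,:3]=R.from_rotvec(s["eef_rot"]).as_matrix();T[:3,3]=s["tool_pos"];T=T@c["T_tool_cam"]
    else:
        T=np.eye(4);T[:3,:3]=cv2.Rodrigues(c["rvec"])[0];T[:3,3]=c["tvec"];T=np.linalg.inv(T)
    return K,T
def ray(n,uv,z,s=None):
    K,T=cam(n,s);d=T[:3,:3]@np.linalg.solve(K,[*uv,1]);o=T[:3,3]
    return (o+d*(z-o[2])/d[2])[:2]
def tri(uv1,uv2):
    A=[];b=[]
    for n,uv in(("top",uv1),("scene",uv2)):
        K,T=cam(n);d=T[:3,:3]@np.linalg.solve(K,[*uv,1]);d/=np.linalg.norm(d);P=np.eye(3)-np.outer(d,d);A.append(P);b.append(P@T[:3,3])
    return np.linalg.lstsq(np.vstack(A),np.hstack(b),rcond=None)[0]
E
python3 - <<'E'
from h import *
for n,p in dict(pins=[(393.7,240),(401.2,266.8)]).items():
    for q in p: print(n,q,ray("top",q,.09))
for q in[(137,279.6),(166.5,287.4)]:print("scene pin",ray("scene",q,.09))
for q in[(225,197),(263,186.7),(272.5,225.7),(233.5,234.5)]:print("boss",ray("top",q,.06),ray("top",q,.049))
print("plug",ray("top",(247,207),.132),ray("scene",(195/4+235,45/4+165),.132))
for q in[(145/4+235,70/4+165),(251/4+235,213/4+165)]:print("open",ray("scene",q,.06))
for q in[(365,247),(373,273)]:print("bit/punch",ray("top",q,.1))
for q in[(385,206),(407,205),(430,230)]:print("lookalike",ray("top",q,.08))
E
```

```text
pins (393.7, 240) [ 0.503  -0.2688]
pins (401.2, 266.8) [ 0.4437 -0.2835]
scene pin [ 0.4447 -0.2849]
scene pin [ 0.505  -0.2693]
boss [0.6053 0.1098] [0.6069 0.1109]
boss [0.6291 0.0221] [0.6309 0.0223]
boss [0.5385 0.0006] [0.5394 0.0005]
boss [0.5187 0.0898] [0.5194 0.0907]
plug [0.573  0.0555] [0.5729 0.0593]
open [0.5223 0.0866]
open [0.631  0.0215]
bit/punch [ 0.4873 -0.2025]
bit/punch [ 0.4306 -0.2185]
lookalike [ 0.5805 -0.2543]
lookalike [ 0.5826 -0.3043]
lookalike [ 0.5256 -0.3542]
```

```bash
python3 -m pendant '[{"wz":0.11},{"wz":0.11},{"wz":0.11},{"wz":0.11},{"wz":0.11},{"wz":0.11},{"wz":0.11},{"tx":0.02},{"tx":0.02},{"tx":0.02}]' 25 && python3 -m pendant '[{"ty":-0.04},{"ty":-0.04},{"ty":-0.04},{"ty":-0.04},{"ty":-0.04},{"ty":-0.04},{"ty":-0.04},{"ty":-0.04},{"ty":-0.04},{"ty":-0.04}]' && python3 -m pendant '[{"ty":-0.04},{"ty":-0.04},{"ty":-0.04},{"ty":-0.03},{},{},{},{},{},{}]'
python3 - <<'E'
from h import *
s=monitor.read_state();im=cams.read_camera("wrist");cv2.imwrite("pics/w1.png",im);np.save("w1.npy",s,allow_pickle=True)
print(s["tool_pos"],s["eef_rot"],s["q"],s["force"])
K,T=cam("wrist",s);Ti=np.linalg.inv(T)
for p in[(.504,-.269,.09),(.444,-.284,.09)]:
    c=Ti@[*p,1];print(K@c[:3]/c[2])
E
```

```text
[ 0.1608 -0.7066  0.226 ] [-3.1208 -0.3508  0.0004] [ 1.2703  0.6    -0.0025  1.5999  0.0018  0.9429 -0.0798] [-0.0613  0.3474 -1.0774]
[-257.0026 -440.3017    1.    ]
[-216.6977 -308.535     1.    ]validation failed for argument at $[0]...
```

View pics/w1.png

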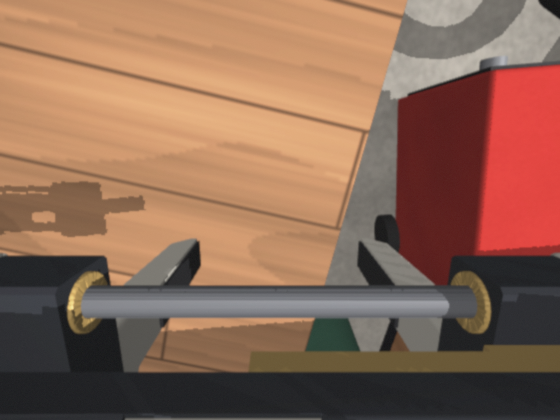

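The call was refused and the arm did not move. The picture shows only the bench edge and the fingers. I will write every key out in full.

```bash
python3 -m pendant '[{"tx":0,"ty":0,"tz":0,"wx":0,"wy":0,"wz":0.11,"jaw":0},{"tx":0,"ty":0,"tz":0,"wx":0,"wy":0,"wz":0.11,"jaw":0},{"tx":0,"ty":0,"tz":0,"wx":0,"wy":0,"wz":0.11,"jaw":0},{"tx":0,"ty":0,"tz":0,"wx":0,"wy":0,"wz":0.11,"jaw":0},{"tx":0,"ty":0,"tz":0,"wx":0,"wy":0,"wz":0.11,"jaw":0},{"tx":0,"ty":0,"tz":0,"wx":0,"wy":0,"wz":0.11,"jaw":0},{"tx":0,"ty":0,"tz":0,"wx":0,"wy":0,"wz":0.11,"jaw":0},{"tx":0.02,"ty":-0.03,"tz":0,"wx":0,"wy":0,"wz":0,"jaw":0},{"tx":0.02,"ty":-0.04,"tz":0,"wx":0,"wy":0,"wz":0,"jaw":0},{"tx":0.02,"ty":-0.04,"tz":0,"wx":0,"wy":0,"wz":0,"jaw":0}]' 25 && python3 -m pendant '[{"tx":0,"ty":-0.04,"tz":0,"wx":0,"wy":0,"wz":0,"jaw":0},{"tx":0,"ty":-0.04,"tz":0,"wx":0,"wy":0,"wz":0,"jaw":0},{"tx":0,"ty":-0.04,"tz":0,"wx":0,"wy":0,"wz":0,"jaw":0},{"tx":0,"ty":-0.04,"tz":0,"wx":0,"wy":0,"wz":0,"jaw":0},{"tx":0,"ty":-0.04,"tz":0,"wx":0,"wy":0,"wz":0,"jaw":0},{"tx":0,"ty":-0.04,"tz":0,"wx":0,"wy":0,"wz":0,"jaw":0},{"tx":0,"ty":-0.04,"tz":0,"wx":0,"wy":0,"wz":0,"jaw":0},{"tx":0,"ty":-0.04,"tz":0,"wx":0,"wy":0,"wz":0,"jaw":0},{"tx":0,"ty":-0.04,"tz":0,"wx":0,"wy":0,"wz":0,"jaw":0},{"tx":0,"ty":-0.04,"tz":0,"wx":0,"wy":0,"wz":0,"jaw":0}]' 
python3 - <<'E'
from h import *
s=monitor.read_state();im=cams.read_camera("wrist");cv2.imwrite("pics/w2.png",im);np.save("w2.npy",s,allow_pickle=True)
print(s["tool_pos"],s["eef_rot"],s["q"],s["force"])
K,T=cam("wrist",s);Ti=np.linalg.inv(T)
for p in[(.504,-.269,.09),(.444,-.284,.09)]:
    c=Ti@[*p,1];print(K@c[:3]/c[2])
E
```

```text
t: 1.03
tool_pos: [0.2644, -0.6469, 0.2263]
eef_rot: [3.024, -0.851, -0.001]
force: [0.9, 0.7, -0.3]
opening: 0.0928
t: 1.87
tool_pos: [0.4726, -0.3037, 0.2267]
eef_rot: [-3.025, 0.847, -0.0]
force: [0.4, -0.3, -0.3]
opening: 0.0928
[ 0.4726 -0.3037  0.2267] [-3.0251  0.8474 -0.0002] [ 0.3201  0.4087  0.2079  1.9871 -0.1198  0.7572 -1.5184] [ 0.4428 -0.3366 -0.3401]
[232.6104 194.6733   1.    ]
[276.6928 235.8952   1.    ]
```

View pic.

View pics/w2.png

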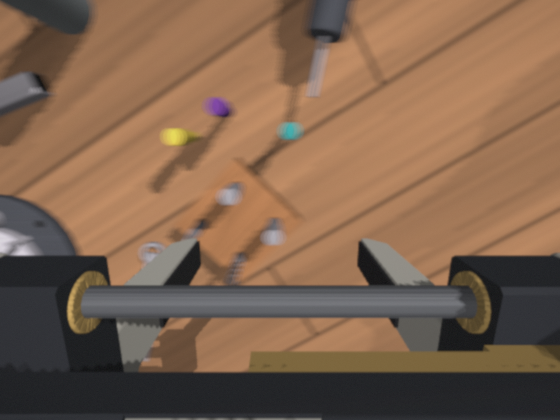

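The wrist view shows the pins at about (230,192) and (274,231), with the bit and punch at (198,228) and (236,265). The coloured look-alikes are beyond the stand. The prediction agrees to a few pixels.

```bash
python3 - <<'E'
from h import *
s=np.load("w2.npy",allow_pickle=True).item();im=cv2.imread("pics/w2.png")
hsv=cv2.cvtColor(im,cv2.COLOR_BGR2HSV)
m=((hsv[...,1]<60)&(hsv[...,2]>110)).astype(np.uint8)
m[:160]=0;m[245:]=0;m[:,:210]=0;m[:,300:]=0
n,l,st,c=cv2.connectedComponentsWithStats(m)
for i in range(1,n):
    if st[i,4]>30:
        x,y,w,h=st[i,:4];print(st[i],c[i])
K,T=cam("wrist",s);print("cam",T[:3,3])
cv2.imwrite("pics/c2.png",cv2.resize(im[165:255,200:320],(800,600),interpolation=cv2.INTER_CUBIC))
for q in[(232,187),(275,225)]:print(ray("wrist",q,.09,s))
print(R.from_rotvec(s["eef_rot"]).as_matrix())
E
```

```text
[219 184  21  21 340] [229.6529 194.7706]
[261 219  22  26 344] [272.3576 234.6047]
cam [ 0.5296 -0.3385  0.3855]
[ 0.5108 -0.2728]
[ 0.455  -0.2887]
[[ 0.8545 -0.5195  0.0001]
 [-0.5195 -0.8545 -0.    ]
 [ 0.0001 -0.     -1.    ]]
```

View pics/c2.png

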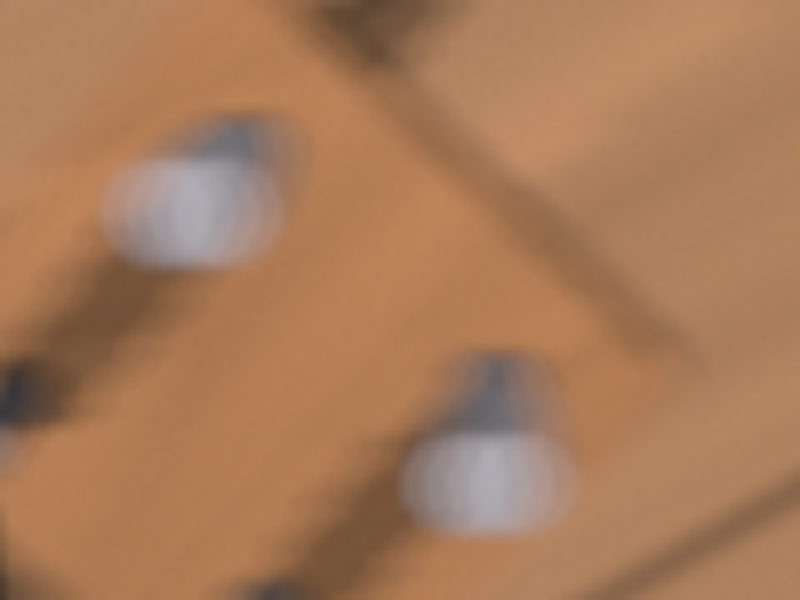

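```bash
python3 -m pendant '[{"tx":0.003,"ty":-0.02,"tz":0.02,"wx":0,"wy":0,"wz":0,"jaw":0},{"tx":0.003,"ty":-0.021,"tz":0.02,"wx":0,"wy":0,"wz":0,"jaw":0},{"tx":0,"ty":0,"tz":0.02,"wx":0,"wy":0,"wz":0,"jaw":0.3},{"tx":0,"ty":0,"tz":0.01,"wx":0,"wy":0,"wz":0,"jaw":0.3},{"tx":0,"ty":0,"tz":0,"wx":0,"wy":0,"wz":0,"jaw":0.3},{"tx":0,"ty":0,"tz":0,"wx":0,"wy":0,"wz":0,"jaw":0.3},{"tx":0,"ty":0,"tz":0,"wx":0,"wy":0,"wz":0,"jaw":0.3},{"tx":0,"ty":0,"tz":0,"wx":0,"wy":0,"wz":0,"jaw":0.3},{"tx":0,"ty":0,"tz":0,"wx":0,"wy":0,"wz":0,"jaw":0.3},{"tx":0,"ty":0,"tz":0,"wx":0,"wy":0,"wz":0,"jaw":0.3}]'
cat >> h.py <<'E'
def heads(name,box,z,s,sat=70,val=110):
    """near-grey bright blobs in box (x0,y0,x1,y1): bbox, centroid, ray of the centroid at height z, and that in tool axes"""
    im=cams.read_camera("wrist");cv2.imwrite(f"pics/{name}.png",im)
    hsv=cv2.cvtColor(im,cv2.COLOR_BGR2HSV);m=((hsv[...,1]<sat)&(hsv[...,2]>val)).astype(np.uint8)
    x0,y0,x1,y1=box;k=np.zeros_like(m);k[y0:y1,x0:x1]=1;m*=k
    n,l,st,c=cv2.connectedComponentsWithStats(m)
    for i in range(1,n):
        if st[i,4]>60:
            p=ray("wrist",c[i],z,s);Rt=R.from_rotvec(s["eef_rot"]).as_matrix()
            print(st[i],c[i],p,"tool dxy",(Rt.T@np.r_[p-s["tool_pos"][:2],0])[:2])
E
python3 - <<'E'
from h import *
s=monitor.read_state();print(s["tool_pos"],s["eef_rot"],s["opening"])
heads("w3",(190,130,370,285),.09,s)
K,T=cam("wrist",s);Ti=np.linalg.inv(T)
for p in[(.504,-.269,.09),(.444,-.284,.09)]:
    c=Ti@[*p,1];print(K@c[:3]/c[2])
im=cv2.imread("pics/w3.png");cv2.imwrite("pics/c3.png",cv2.resize(im[130:285,180:380],(800,600),interpolation=cv2.INTER_CUBIC))
E
```

```text
t: 2.75
tool_pos: [0.4985, -0.2741, 0.1574]
eef_rot: [3.025, -0.848, 0.002]
force: [0.2, -0.1, 0.1]
opening: 0.0651
[ 0.4985 -0.2741  0.1574] [ 3.0248 -0.8481  0.002 ] 0.06510867630561416
[259 200  23  34 537] [271.4749 218.4749] [ 0.5044 -0.2712] tool dxy [ 0.0036 -0.0056]
[190 239  31  46 781] [200.886 258.064] [ 0.5059 -0.2051] tool dxy [-0.0296 -0.0628]
[338 238  32  47 814] [357.3784 258.4423] [ 0.4397 -0.3129] tool dxy [-0.03    0.0636]
[314 243  23  41 520] [324.8481 267.0923] [ 0.4468 -0.2867] tool dxy [-0.0376  0.0376]
[269.3517 220.3125   1.    ]
[323.6314 271.4191   1.    ]
```

View pics/c3.png

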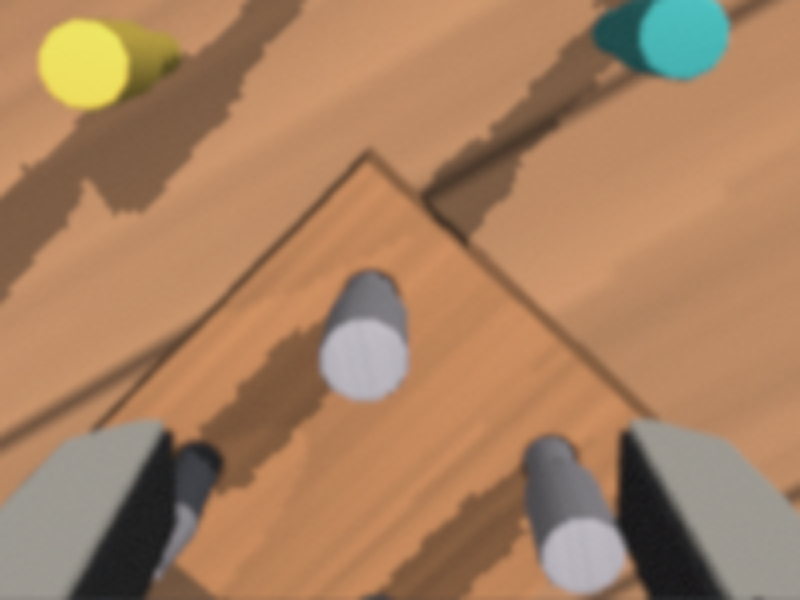

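```bash
python3 - <<'E'
from h import *
s=monitor.read_state();print(s["tool_pos"],s["eef_rot"])
Rt=R.from_rotvec(s["eef_rot"]).as_matrix()
for q in[(271,223),(325.8,273.4)]:
    p=ray("wrist",q,.09,s);print(p,(Rt.T@np.r_[p-s["tool_pos"][:2],0])[:2])
E
```

```text
[ 0.4984 -0.2739  0.1572] [ 3.0249 -0.8479  0.0015]
[ 0.5014 -0.2688] [-0.0001 -0.0059]
[ 0.4415 -0.2845] [-0.0431  0.0386]
```

```bash
python3 -m pendant '[{"tx":0,"ty":-0.006,"tz":0,"wx":0,"wy":0,"wz":0,"jaw":0.3},{"tx":0,"ty":0,"tz":0.03,"wx":0,"wy":0,"wz":0,"jaw":0.3},{"tx":0,"ty":0,"tz":0.03,"wx":0,"wy":0,"wz":0,"jaw":0.3},{"tx":0,"ty":0,"tz":0.03,"wx":0,"wy":0,"wz":0,"jaw":0.3},{"tx":0,"ty":0,"tz":0,"wx":0,"wy":0,"wz":0,"jaw":0.3},{"tx":0,"ty":0,"tz":0,"wx":0,"wy":0,"wz":0,"jaw":0.3},{"tx":0,"ty":0,"tz":0,"wx":0,"wy":0,"wz":0,"jaw":0.6},{"tx":0,"ty":0,"tz":0,"wx":0,"wy":0,"wz":0,"jaw":1},{"tx":0,"ty":0,"tz":0,"wx":0,"wy":0,"wz":0,"jaw":1},{"tx":0,"ty":0,"tz":0,"wx":0,"wy":0,"wz":0,"jaw":1}]' 25; python3 -c "
from h import *
s=monitor.read_state();print(s['q'],s['moment'])"
```

```text
t: 3.63
tool_pos: [0.5021, -0.2687, 0.068]
eef_rot: [3.025, -0.847, 0.003]
force: [-0.5, -0.2, 0.9]
opening: 0.0431
[ 0.3055  0.6435  0.1274  2.0886 -0.1891  0.4178 -1.5364] [0.0709 0.0113 0.0003]
```

```bash
python3 -m pendant '[{"tx":0,"ty":0,"tz":0,"wx":0,"wy":0,"wz":0,"jaw":1},{"tx":0,"ty":0,"tz":0,"wx":0,"wy":0,"wz":0,"jaw":1},{"tx":0,"ty":0,"tz":0,"wx":0,"wy":0,"wz":0,"jaw":1},{"tx":0,"ty":0,"tz":0,"wx":0,"wy":0,"wz":0,"jaw":1},{"tx":0,"ty":0,"tz":0,"wx":0,"wy":0,"wz":0,"jaw":1},{"tx":0,"ty":0,"tz":0,"wx":0,"wy":0,"wz":0,"jaw":1},{"tx":0,"ty":0,"tz":-0.01,"wx":0,"wy":0,"wz":0,"jaw":1},{"tx":0,"ty":0,"tz":-0.02,"wx":0,"wy":0,"wz":0,"jaw":1},{"tx":0,"ty":0,"tz":-0.03,"wx":0,"wy":0,"wz":0,"jaw":1},{"tx":0,"ty":0,"tz":-0.03,"wx":0,"wy":0,"wz":0,"jaw":1}]' 25
```

```text
t: 4.47
tool_pos: [0.5007, -0.2683, 0.1574]
eef_rot: [-3.025, 0.848, 0.004]
force: [0.2, -0.1, -0.7]
opening: 0.0176
```

```bash
python3 -m pendant '[{"tx":-0.006,"ty":-0.038,"tz":0,"wx":0,"wy":0,"wz":0,"jaw":1},{"tx":-0.006,"ty":-0.038,"tz":0,"wx":0,"wy":0,"wz":0,"jaw":1},{"tx":-0.006,"ty":-0.038,"tz":0,"wx":0,"wy":0,"wz":0,"jaw":1},{"tx":-0.006,"ty":-0.038,"tz":0,"wx":0,"wy":0,"wz":0,"jaw":1},{"tx":-0.006,"ty":-0.038,"tz":0,"wx":0,"wy":0,"wz":0,"jaw":1},{"tx":-0.006,"ty":-0.038,"tz":0,"wx":0,"wy":0,"wz":0,"jaw":1},{"tx":-0.005,"ty":-0.037,"tz":0,"wx":0,"wy":0,"wz":0,"jaw":1},{"tx":0,"ty":0,"tz":0,"wx":0,"wy":0,"wz":0,"jaw":1},{"tx":0,"ty":0,"tz":0,"wx":0,"wy":0,"wz":0,"jaw":1},{"tx":0,"ty":0,"tz":0,"wx":0,"wy":0,"wz":0,"jaw":1}]'; python3 - <<'E'
from h import *
s=monitor.read_state();print(s["tool_pos"],s["eef_rot"],s["q"],s["qvel"])
im=cams.read_camera("wrist");np.save("w4.npy",s,allow_pickle=True);cv2.imwrite("pics/w4.png",im)
cv2.imwrite("pics/c4.png",cv2.resize(im[120:300,120:360],(800,600),interpolation=cv2.INTER_CUBIC))
E
```

```text
t: 5.3
tool_pos: [0.6036, -0.0212, 0.1568]
eef_rot: [3.025, -0.847, -0.001]
force: [-0.2, -0.4, -1.9]
opening: 0.0176
[ 0.6036 -0.0212  0.1568] [ 3.0246 -0.8468 -0.0007] [-0.2046  0.5477  0.2145  1.9572 -0.1819  0.6557 -1.9927] [ 0.0291 -0.0038  0.0117  0.0083  0.0014 -0.0046 -0.001 ]
```

View pics/c4.png

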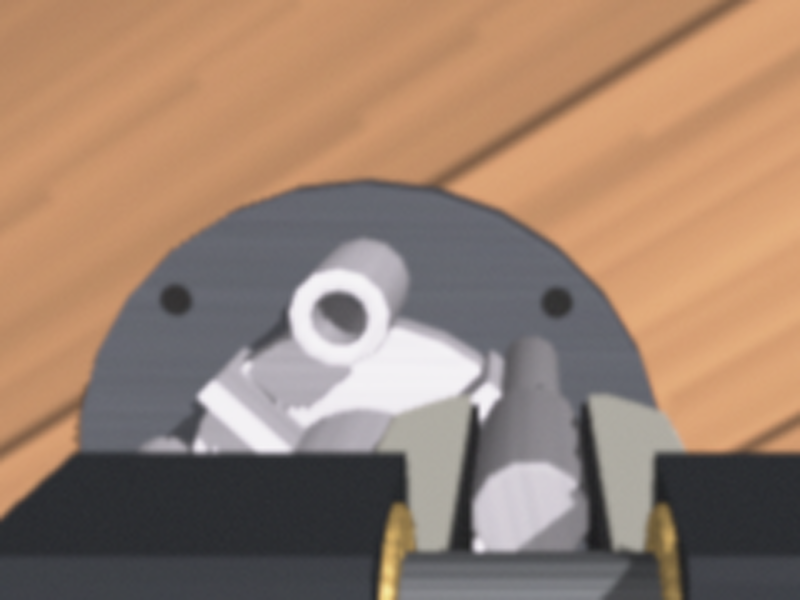

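The wrist crop shows the open boss mouth at full-image pixel (222,215). The held pin is straight between the pads, its foot near (279,222), as expected for a pin on the tool axis.

```bash
python3 - <<'E'
from h import *
s=np.load("w4.npy",allow_pickle=True).item();n=monitor.read_state();print(n["tool_pos"])
Rt=R.from_rotvec(n["eef_rot"]).as_matrix()
p=ray("wrist",(221.9,214.8),.06,s);print(p,(Rt.T@np.r_[p-n["tool_pos"][:2],0])[:2])
E
```

```text
[ 0.6034 -0.022   0.1568]
[0.6282 0.0221] [-0.0018 -0.0506]
```

```bash
python3 -m pendant '[{"tx":-0.001,"ty":-0.026,"tz":0,"wx":0,"wy":0,"wz":0,"jaw":1},{"tx":-0.0005,"ty":-0.025,"tz":0,"wx":0,"wy":0,"wz":0,"jaw":1},{"tx":0,"ty":0,"tz":0.01,"wx":0,"wy":0,"wz":0,"jaw":1},{"tx":0,"ty":0,"tz":0.01,"wx":0,"wy":0,"wz":0,"jaw":1},{"tx":0,"ty":0,"tz":0.01,"wx":0,"wy":0,"wz":0,"jaw":1},{"tx":0,"ty":0,"tz":0.005,"wx":0,"wy":0,"wz":0,"jaw":1},{"tx":0,"ty":0,"tz":0,"wx":0,"wy":0,"wz":0,"jaw":1},{"tx":0,"ty":0,"tz":0,"wx":0,"wy":0,"wz":0,"jaw":1},{"tx":0,"ty":0,"tz":0,"wx":0,"wy":0,"wz":0,"jaw":1},{"tx":0,"ty":0,"tz":0,"wx":0,"wy":0,"wz":0,"jaw":1}]'; python3 - <<'E'
from h import *
s=monitor.read_state();print(s["tool_pos"],s["moment"])
Rt=R.from_rotvec(s["eef_rot"]).as_matrix()
print((Rt.T@np.r_[np.array([.6285,.0221])-s["tool_pos"][:2],0])[:2])
E
```

```text
t: 6.18
tool_pos: [0.6295, 0.0232, 0.1221]
eef_rot: [-3.025, 0.848, -0.001]
force: [0.3, -0.2, -0.7]
opening: 0.0175
[0.6295 0.0232 0.1221] [ 0.0672  0.0355 -0.0099]
[-0.0002  0.0015]
```

```bash
python3 -m pendant '[{"tx":0,"ty":0.001,"tz":0,"wx":0,"wy":0,"wz":0,"jaw":1},{"tx":0,"ty":0,"tz":0.004,"wx":0,"wy":0,"wz":0,"jaw":1},{"tx":0,"ty":0,"tz":0.004,"wx":0,"wy":0,"wz":0,"jaw":1},{"tx":0,"ty":0,"tz":0.004,"wx":0,"wy":0,"wz":0,"jaw":1},{"tx":0,"ty":0,"tz":0.004,"wx":0,"wy":0,"wz":0,"jaw":1},{"tx":0,"ty":0,"tz":0,"wx":0,"wy":0,"wz":0,"jaw":1},{"tx":0,"ty":0,"tz":0,"wx":0,"wy":0,"wz":0,"jaw":1},{"tx":0,"ty":0,"tz":0,"wx":0,"wy":0,"wz":0,"jaw":1},{"tx":0,"ty":0,"tz":0,"wx":0,"wy":0,"wz":0,"jaw":1},{"tx":0,"ty":0,"tz":0,"wx":0,"wy":0,"wz":0,"jaw":1}]'; python3 -c "
from h import *
s=monitor.read_state();print(s['tool_pos'],s['force'],s['moment'])"
```

```text
t: 7.02
tool_pos: [0.6289, 0.0227, 0.1058]
eef_rot: [-3.025, 0.847, -0.0]
force: [-0.1, 0.0, -1.6]
opening: 0.0175
[0.6289 0.0227 0.1058] [-0.0613  0.0482 -1.6189] [ 0.0448 -0.0084 -0.0617]
```

```bash
python3 -m pendant '[{"tx":0,"ty":0,"tz":0.007,"wx":0,"wy":0,"wz":0,"jaw":1},{"tx":0,"ty":0,"tz":0.007,"wx":0,"wy":0,"wz":0,"jaw":1},{"tx":0,"ty":0,"tz":0.007,"wx":0,"wy":0,"wz":0,"jaw":1},{"tx":0,"ty":0,"tz":0.006,"wx":0,"wy":0,"wz":0,"jaw":1},{"tx":0,"ty":0,"tz":0.004,"wx":0,"wy":0,"wz":0,"jaw":1},{"tx":0,"ty":0,"tz":0.002,"wx":0,"wy":0,"wz":0,"jaw":1},{"tx":0,"ty":0,"tz":0,"wx":0,"wy":0,"wz":0,"jaw":1},{"tx":0,"ty":0,"tz":0,"wx":0,"wy":0,"wz":0,"jaw":1},{"tx":0,"ty":0,"tz":0,"wx":0,"wy":0,"wz":0,"jaw":1},{"tx":0,"ty":0,"tz":0,"wx":0,"wy":0,"wz":0,"jaw":1}]'; python3 -c "
from h import *
s=monitor.read_state();print(s['tool_pos'],s['force'],s['moment'])"
```

```text
t: 7.85
tool_pos: [0.6288, 0.0228, 0.0727]
eef_rot: [-3.025, 0.847, -0.0]
force: [-0.6, -0.3, -0.2]
opening: 0.0175
[0.6288 0.0228 0.0727] [-0.6111 -0.2812 -0.21  ] [ 0.0843 -0.0384 -0.0083]
```

```bash
python3 -m pendant '[{"tx":0,"ty":0,"tz":0.001,"wx":0,"wy":0,"wz":0,"jaw":1},{"tx":0,"ty":0,"tz":0.001,"wx":0,"wy":0,"wz":0,"jaw":1},{"tx":0,"ty":0,"tz":0,"wx":0,"wy":0,"wz":0,"jaw":1},{"tx":0,"ty":0,"tz":0,"wx":0,"wy":0,"wz":0,"jaw":0.6},{"tx":0,"ty":0,"tz":0,"wx":0,"wy":0,"wz":0,"jaw":0.6},{"tx":0,"ty":0,"tz":0,"wx":0,"wy":0,"wz":0,"jaw":0.6},{"tx":0,"ty":0,"tz":0,"wx":0,"wy":0,"wz":0,"jaw":0.6},{"tx":0,"ty":0,"tz":-0.02,"wx":0,"wy":0,"wz":0,"jaw":0.5},{"tx":0,"ty":0,"tz":-0.03,"wx":0,"wy":0,"wz":0,"jaw":0.5},{"tx":0,"ty":0,"tz":-0.035,"wx":0,"wy":0,"wz":0,"jaw":0.5}]'; python3 - <<'E'
from h import *
s=monitor.read_state();print(s["tool_pos"],s["force"])
im=cams.read_camera("wrist");np.save("w5.npy",s,allow_pickle=True);cv2.imwrite("pics/w5.png",im)
sc=cams.read_camera("scene");cv2.imwrite("pics/s5.png",sc)
cv2.imwrite("pics/c5.png",np.hstack([cv2.resize(sc[160:250,230:350],(400,300)),cv2.resize(im[120:300,160:400],(400,300))]))
E
```

```text
t: 8.68
tool_pos: [0.6276, 0.0227, 0.1548]
eef_rot: [3.024, -0.847, -0.006]
force: [1.2, 0.4, -0.1]
opening: 0.046
[0.6276 0.0227 0.1548] [ 1.1933  0.3622 -0.1029]
```

View pics/c5.png

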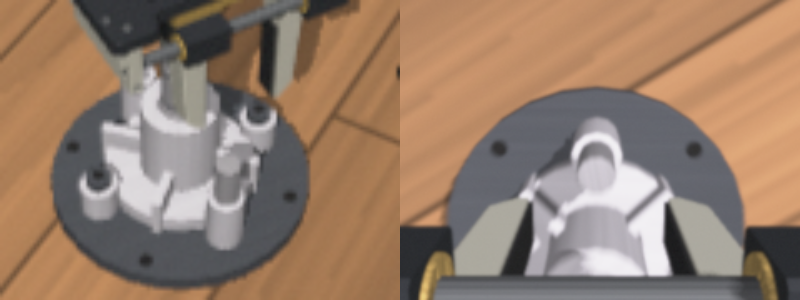

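Pin 1 is seated: its head rests directly on the boss at scene about (299,213). The gripper is clear. Now to the second pin.

```bash
python3 -m pendant '[{"tx":0,"ty":0.04,"tz":0,"wx":0,"wy":0,"wz":0,"jaw":0.3},{"tx":0,"ty":0.04,"tz":0,"wx":0,"wy":0,"wz":0,"jaw":0.3},{"tx":0,"ty":0.04,"tz":0,"wx":0,"wy":0,"wz":0,"jaw":0.3},{"tx":0,"ty":0.04,"tz":0,"wx":0,"wy":0,"wz":0,"jaw":0.3},{"tx":0,"ty":0.04,"tz":0,"wx":0,"wy":0,"wz":0,"jaw":0.3},{"tx":0,"ty":0.04,"tz":0,"wx":0,"wy":0,"wz":0,"jaw":0.3},{"tx":0,"ty":0.04,"tz":0,"wx":0,"wy":0,"wz":0,"jaw":0.3},{"tx":0,"ty":0.04,"tz":0,"wx":0,"wy":0,"wz":0,"jaw":0.3},{"tx":0,"ty":0.038,"tz":0,"wx":0,"wy":0,"wz":0,"jaw":0.3},{"tx":0,"ty":0,"tz":0,"wx":0,"wy":0,"wz":0,"jaw":0.3}]'; python3 -m pendant '[{"tx":0,"ty":0,"tz":0,"wx":0,"wy":0,"wz":0,"jaw":0.3},{"tx":0,"ty":0,"tz":0,"wx":0,"wy":0,"wz":0,"jaw":0.3},{"tx":0,"ty":0,"tz":0,"wx":0,"wy":0,"wz":0,"jaw":0.3},{"tx":0,"ty":0,"tz":0,"wx":0,"wy":0,"wz":0,"jaw":0.3},{"tx":0,"ty":0,"tz":0,"wx":0,"wy":0,"wz":0,"jaw":0.3},{"tx":0,"ty":0,"tz":0,"wx":0,"wy":0,"wz":0,"jaw":0.3},{"tx":0,"ty":0,"tz":0,"wx":0,"wy":0,"wz":0,"jaw":0.3},{"tx":0,"ty":0,"tz":0,"wx":0,"wy":0,"wz":0,"jaw":0.3},{"tx":0,"ty":0,"tz":0,"wx":0,"wy":0,"wz":0,"jaw":0.3},{"tx":0,"ty":0,"tz":0,"wx":0,"wy":0,"wz":0,"jaw":0.3}]'; python3 - <<'E'
from h import *
s=monitor.read_state();print(s["tool_pos"],s["q"],s["force"])
Rt=R.from_rotvec(s["eef_rot"]).as_matrix()
print((Rt.T@np.r_[np.array([.443,-.2843])-s["tool_pos"][:2],0])[:2])
heads("w6",(235,180,322,285),.09,s,70,150)
E
```

```text
t: 9.62
tool_pos: [0.4377, -0.2901, 0.1556]
eef_rot: [3.018, -0.862, -0.001]
force: [-0.3, -0.7, -0.2]
opening: 0.0653
t: 10.45
tool_pos: [0.4428, -0.2831, 0.1556]
eef_rot: [3.025, -0.847, -0.0]
force: [0.1, -0.4, 0.5]
opening: 0.065
[ 0.4428 -0.2831  0.1556] [ 0.3359  0.4683  0.1745  2.1299 -0.1494  0.5545 -1.4977] [ 0.1021 -0.4287  0.522 ]
[0.0008 0.0009]
[270 213  22  22 374] [280.8957 223.4786] [ 0.4418 -0.2846] tool dxy [-0.0001  0.0018]
```

```bash
python3 -m pendant '[{"tx":0,"ty":0.0015,"tz":0.01,"wx":0,"wy":0,"wz":0,"jaw":0.3},{"tx":0,"ty":0,"tz":0.03,"wx":0,"wy":0,"wz":0,"jaw":0.4},{"tx":0,"ty":0,"tz":0.03,"wx":0,"wy":0,"wz":0,"jaw":0.5},{"tx":0,"ty":0,"tz":0.018,"wx":0,"wy":0,"wz":0,"jaw":0.5},{"tx":0,"ty":0,"tz":0,"wx":0,"wy":0,"wz":0,"jaw":0.5},{"tx":0,"ty":0,"tz":0,"wx":0,"wy":0,"wz":0,"jaw":0.5},{"tx":0,"ty":0,"tz":0,"wx":0,"wy":0,"wz":0,"jaw":0.6},{"tx":0,"ty":0,"tz":0,"wx":0,"wy":0,"wz":0,"jaw":1},{"tx":0,"ty":0,"tz":0,"wx":0,"wy":0,"wz":0,"jaw":1},{"tx":0,"ty":0,"tz":0,"wx":0,"wy":0,"wz":0,"jaw":1}]' 25 && python3 -m pendant '[{"tx":0,"ty":0,"tz":0,"wx":0,"wy":0,"wz":0,"jaw":1},{"tx":0,"ty":0,"tz":0,"wx":0,"wy":0,"wz":0,"jaw":1},{"tx":0,"ty":0,"tz":0,"wx":0,"wy":0,"wz":0,"jaw":1},{"tx":0,"ty":0,"tz":0,"wx":0,"wy":0,"wz":0,"jaw":1},{"tx":0,"ty":0,"tz":0,"wx":0,"wy":0,"wz":0,"jaw":1},{"tx":0,"ty":0,"tz":0,"wx":0,"wy":0,"wz":0,"jaw":1},{"tx":0,"ty":0,"tz":-0.01,"wx":0,"wy":0,"wz":0,"jaw":1},{"tx":0,"ty":0,"tz":-0.02,"wx":0,"wy":0,"wz":0,"jaw":1},{"tx":0,"ty":0,"tz":-0.03,"wx":0,"wy":0,"wz":0,"jaw":1},{"tx":0,"ty":0,"tz":-0.03,"wx":0,"wy":0,"wz":0,"jaw":1}]' 25
```

```text
t: 11.33
tool_pos: [0.4425, -0.2847, 0.0686]
eef_rot: [3.025, -0.847, 0.003]
force: [-0.0, 0.7, -0.6]
opening: 0.024
t: 12.17
tool_pos: [0.4412, -0.2841, 0.1586]
eef_rot: [-3.025, 0.848, 0.004]
force: [0.6, 0.2, -1.4]
opening: 0.0173
```

```bash
python3 -m pendant '[{"tx":-0.0143,"ty":-0.0343,"tz":0,"wx":0,"wy":0,"wz":0,"jaw":1},{"tx":-0.0143,"ty":-0.0343,"tz":0,"wx":0,"wy":0,"wz":0,"jaw":1},{"tx":-0.0143,"ty":-0.0343,"tz":0,"wx":0,"wy":0,"wz":0,"jaw":1},{"tx":-0.0143,"ty":-0.0343,"tz":0,"wx":0,"wy":0,"wz":0,"jaw":1},{"tx":-0.0143,"ty":-0.0343,"tz":0,"wx":0,"wy":0,"wz":0,"jaw":1},{"tx":-0.0143,"ty":-0.0343,"tz":0,"wx":0,"wy":0,"wz":0,"jaw":1},{"tx":-0.0143,"ty":-0.0343,"tz":0,"wx":0,"wy":0,"wz":0,"jaw":1},{"tx":-0.0143,"ty":-0.0343,"tz":0,"wx":0,"wy":0,"wz":0,"jaw":1},{"tx":-0.0143,"ty":-0.0343,"tz":0,"wx":0,"wy":0,"wz":0,"jaw":1},{"tx":0,"ty":0,"tz":0,"wx":0,"wy":0,"wz":0,"jaw":1}]'; python3 -m pendant '[{"tx":0,"ty":0,"tz":0,"wx":0,"wy":0,"wz":0,"jaw":1},{"tx":0,"ty":0,"tz":0,"wx":0,"wy":0,"wz":0,"jaw":1},{"tx":0,"ty":0,"tz":0,"wx":0,"wy":0,"wz":0,"jaw":1},{"tx":0,"ty":0,"tz":0,"wx":0,"wy":0,"wz":0,"jaw":1},{"tx":0,"ty":0,"tz":0,"wx":0,"wy":0,"wz":0,"jaw":1},{"tx":0,"ty":0,"tz":0,"wx":0,"wy":0,"wz":0,"jaw":1},{"tx":0,"ty":0,"tz":0,"wx":0,"wy":0,"wz":0,"jaw":1},{"tx":0,"ty":0,"tz":0,"wx":0,"wy":0,"wz":0,"jaw":1},{"tx":0,"ty":0,"tz":0,"wx":0,"wy":0,"wz":0,"jaw":1},{"tx":0,"ty":0,"tz":0,"wx":0,"wy":0,"wz":0,"jaw":1}]';  python3 - <<'E'
from h import *
s=monitor.read_state();print(s["tool_pos"],s["eef_rot"],s["q"],s["force"])
im=cams.read_camera("wrist");np.save("w7.npy",s,allow_pickle=True);cv2.imwrite("pics/w7.png",im)
cv2.imwrite("pics/c7.png",cv2.resize(im[120:300,120:360],(800,600),interpolation=cv2.INTER_CUBIC))
E
```

```text
t: 13.0
tool_pos: [0.4933, 0.0542, 0.1579]
eef_rot: [-3.026, 0.832, 0.0]
force: [-0.2, -0.2, -1.2]
opening: 0.0179
t: 13.83
tool_pos: [0.4924, 0.0461, 0.1576]
eef_rot: [3.025, -0.848, -0.0]
force: [-0.4, -0.3, -1.0]
opening: 0.0176
[0.4924 0.0461 0.1576] [ 3.0251 -0.8476 -0.0001] [-0.371   0.4384  0.224   2.1967 -0.1895  0.524  -2.1202] [-0.4177 -0.2519 -0.9929]
```

View pics/c7.png

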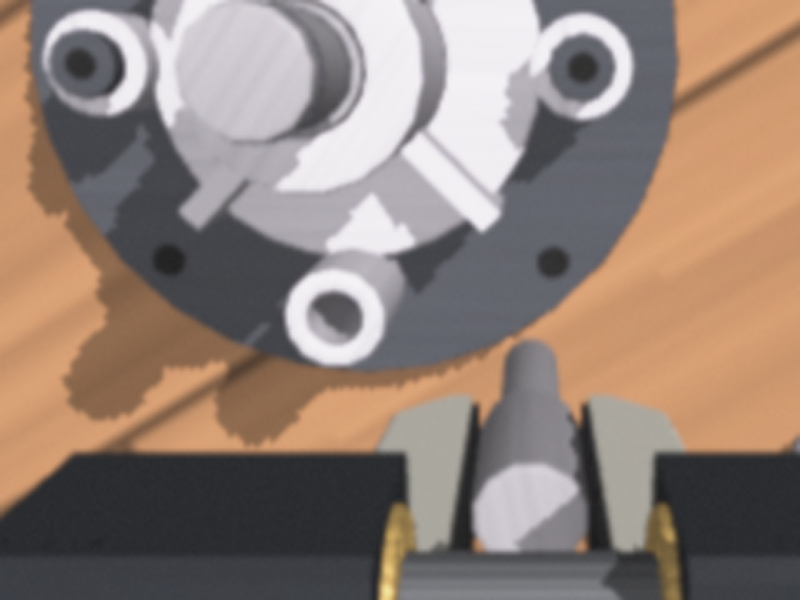

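The wrist crop shows the open -x boss mouth at full-image (220.7,215.1), and the plug's top face centred near (194,141). The held pin is straight.

```bash
python3 - <<'E'
from h import *
s=np.load("w7.npy",allow_pickle=True).item();n=monitor.read_state();print(n["tool_pos"])
Rt=R.from_rotvec(n["eef_rot"]).as_matrix()
for q,z in[((220.65,215.1),.06),((194.1,141),.132)]:
    p=ray("wrist",q,z,s);print(p,(Rt.T@np.r_[p-n["tool_pos"][:2],0])[:2])
E
```

```text
[0.4924 0.0462 0.1576]
[0.5174 0.0908] [-0.0018 -0.0511]
[0.5727 0.0563] [ 0.0633 -0.0503]
```

```bash
python3 -m pendant '[{"tx":-0.001,"ty":-0.026,"tz":0,"wx":0,"wy":0,"wz":0,"jaw":1},{"tx":-0.0005,"ty":-0.0245,"tz":0,"wx":0,"wy":0,"wz":0,"jaw":1},{"tx":0,"ty":0,"tz":0.01,"wx":0,"wy":0,"wz":0,"jaw":1},{"tx":0,"ty":0,"tz":0.01,"wx":0,"wy":0,"wz":0,"jaw":1},{"tx":0,"ty":0,"tz":0.01,"wx":0,"wy":0,"wz":0,"jaw":1},{"tx":0,"ty":0,"tz":0.003,"wx":0,"wy":0,"wz":0,"jaw":1},{"tx":0,"ty":0,"tz":0,"wx":0,"wy":0,"wz":0,"jaw":1},{"tx":0,"ty":0,"tz":0,"wx":0,"wy":0,"wz":0,"jaw":1},{"tx":0,"ty":0,"tz":0,"wx":0,"wy":0,"wz":0,"jaw":1},{"tx":0,"ty":0,"tz":0,"wx":0,"wy":0,"wz":0,"jaw":1}]'; python3 - <<'E'
from h import *
s=monitor.read_state();print(s["tool_pos"],s["moment"])
Rt=R.from_rotvec(s["eef_rot"]).as_matrix()
print((Rt.T@np.r_[np.array([.5176,.0908])-s["tool_pos"][:2],0])[:2])
E
```

```text
t: 14.72
tool_pos: [0.5175, 0.0898, 0.125]
eef_rot: [-3.025, 0.848, -0.001]
force: [0.6, -0.6, -1.3]
opening: 0.0176
[0.5175 0.0898 0.125 ] [ 0.0475 -0.0194 -0.0367]
[-0.0004 -0.0009]
```

```bash
python3 -m pendant '[{"tx":0,"ty":-0.0003,"tz":0.004,"wx":0,"wy":0,"wz":0,"jaw":1},{"tx":0,"ty":0,"tz":0.004,"wx":0,"wy":0,"wz":0,"jaw":1},{"tx":0,"ty":0,"tz":0.004,"wx":0,"wy":0,"wz":0,"jaw":1},{"tx":0,"ty":0,"tz":0.004,"wx":0,"wy":0,"wz":0,"jaw":1},{"tx":0,"ty":0,"tz":0,"wx":0,"wy":0,"wz":0,"jaw":1},{"tx":0,"ty":0,"tz":0,"wx":0,"wy":0,"wz":0,"jaw":1},{"tx":0,"ty":0,"tz":0,"wx":0,"wy":0,"wz":0,"jaw":1},{"tx":0,"ty":0,"tz":0,"wx":0,"wy":0,"wz":0,"jaw":1},{"tx":0,"ty":0,"tz":0,"wx":0,"wy":0,"wz":0,"jaw":1},{"tx":0,"ty":0,"tz":0,"wx":0,"wy":0,"wz":0,"jaw":1}]'; python3 -c "
from h import *
s=monitor.read_state();print(s['tool_pos'],s['force'],s['moment'])"
```

```text
t: 15.55
tool_pos: [0.5175, 0.0904, 0.1087]
eef_rot: [-3.025, 0.847, -0.0]
force: [-0.4, -0.3, -0.8]
opening: 0.0172
[0.5175 0.0904 0.1087] [-0.4127 -0.3257 -0.8259] [0.1142 0.0174 0.0054]
```

```bash
python3 -m pendant '[{"tx":0,"ty":0,"tz":0.007,"wx":0,"wy":0,"wz":0,"jaw":1},{"tx":0,"ty":0,"tz":0.007,"wx":0,"wy":0,"wz":0,"jaw":1},{"tx":0,"ty":0,"tz":0.007,"wx":0,"wy":0,"wz":0,"jaw":1},{"tx":0,"ty":0,"tz":0.006,"wx":0,"wy":0,"wz":0,"jaw":1},{"tx":0,"ty":0,"tz":0.004,"wx":0,"wy":0,"wz":0,"jaw":1},{"tx":0,"ty":0,"tz":0.003,"wx":0,"wy":0,"wz":0,"jaw":1},{"tx":0,"ty":0,"tz":0,"wx":0,"wy":0,"wz":0,"jaw":1},{"tx":0,"ty":0,"tz":0,"wx":0,"wy":0,"wz":0,"jaw":1},{"tx":0,"ty":0,"tz":0,"wx":0,"wy":0,"wz":0,"jaw":1},{"tx":0,"ty":0,"tz":0,"wx":0,"wy":0,"wz":0,"jaw":1}]'; python3 -c "
from h import *
s=monitor.read_state();print(s['tool_pos'],s['force'],s['moment'])"
```

```text
t: 16.38
tool_pos: [0.5176, 0.0904, 0.0748]
eef_rot: [-3.025, 0.847, -0.001]
force: [-0.6, -0.3, -0.4]
opening: 0.0175
[0.5176 0.0904 0.0748] [-0.6487 -0.2845 -0.3866] [0.0443 0.0199 0.0114]
```

Push the last 2 mm, then release and rise, as for the first pin.

```bash
python3 -m pendant '[{"tx":0,"ty":0,"tz":0.001,"wx":0,"wy":0,"wz":0,"jaw":1},{"tx":0,"ty":0,"tz":0.001,"wx":0,"wy":0,"wz":0,"jaw":1},{"tx":0,"ty":0,"tz":0,"wx":0,"wy":0,"wz":0,"jaw":1},{"tx":0,"ty":0,"tz":0,"wx":0,"wy":0,"wz":0,"jaw":0.6},{"tx":0,"ty":0,"tz":0,"wx":0,"wy":0,"wz":0,"jaw":0.6},{"tx":0,"ty":0,"tz":0,"wx":0,"wy":0,"wz":0,"jaw":0.6},{"tx":0,"ty":0,"tz":0,"wx":0,"wy":0,"wz":0,"jaw":0.6},{"tx":0,"ty":0,"tz":-0.02,"wx":0,"wy":0,"wz":0,"jaw":0.5},{"tx":0,"ty":0,"tz":-0.03,"wx":0,"wy":0,"wz":0,"jaw":0.4},{"tx":0,"ty":0,"tz":-0.035,"wx":0,"wy":0,"wz":0,"jaw":0.3}]';  python3 -m pendant '[{"tx":0,"ty":0,"tz":-0.03,"wx":0,"wy":0,"wz":0,"jaw":0.3},{"tx":0,"ty":0,"tz":-0.01,"wx":0,"wy":0,"wz":0,"jaw":0.3},{"tx":0,"ty":0,"tz":0,"wx":0,"wy":0,"wz":0,"jaw":0.3},{"tx":0.02,"ty":0,"tz":0,"wx":0,"wy":0,"wz":0,"jaw":0.3},{"tx":0.02,"ty":0,"tz":0,"wx":0,"wy":0,"wz":0,"jaw":0.3},{"tx":0.022,"ty":0,"tz":0,"wx":0,"wy":0,"wz":0,"jaw":0.3},{"tx":0,"ty":0,"tz":0,"wx":0,"wy":0,"wz":0,"jaw":0.3},{"tx":0,"ty":0,"tz":0,"wx":0,"wy":0,"wz":0,"jaw":0.3},{"tx":0,"ty":0,"tz":0,"wx":0,"wy":0,"wz":0,"jaw":0.3},{"tx":0,"ty":0,"tz":0,"wx":0,"wy":0,"wz":0,"jaw":0.3}]'; python3 - <<'E'
from h import *
s=monitor.read_state();print(s["tool_pos"],s["force"],s["q"])
im=cams.read_camera("wrist");np.save("w8.npy",s,allow_pickle=True);cv2.imwrite("pics/w8.png",im)
sc=cams.read_camera("scene");cv2.imwrite("pics/s8.png",sc)
cv2.imwrite("pics/c8.png",np.hstack([cv2.resize(sc[160:250,230:350],(400,300),interpolation=cv2.INTER_CUBIC),cv2.resize(im[120:300,160:400],(400,300),interpolation=cv2.INTER_CUBIC)]))
K,T=cam("wrist",s);c=np.linalg.inv(T)@[.573,.0563,.132,1];print(K@c[:3]/c[2])
E
```

```text
t: 17.22
tool_pos: [0.5164, 0.0901, 0.1572]
eef_rot: [3.023, -0.847, -0.005]
force: [1.4, 0.0, -0.2]
opening: 0.0523
t: 18.05
tool_pos: [0.5692, 0.0587, 0.1966]
eef_rot: [3.025, -0.846, -0.003]
force: [-0.8, 0.5, 0.5]
opening: 0.0652
[0.5692 0.0587 0.1966] [-0.7807  0.4566  0.4697] [-0.3841  0.4643  0.2594  1.9948 -0.1784  0.706  -2.1308]
[278.6338 218.0349   1.    ]
```

View pics/c8.png

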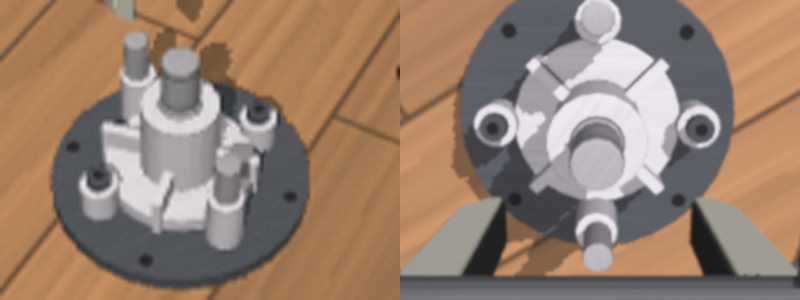

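Both pins stand on their bosses with heads fully down. The plug's top face is at wrist pixel (278,218), against a prediction of (279,218), and the hub axis as the midpoint of the two placed pins is (0.573,0.0566). The two agree, so I will descend over the plug's grip.

```bash
python3 -m pendant '[{"tx":0.003,"ty":0,"tz":0.015,"wx":0,"wy":0,"wz":0,"jaw":0.3},{"tx":0,"ty":0,"tz":0.025,"wx":0,"wy":0,"wz":0,"jaw":0.3},{"tx":0,"ty":0,"tz":0.025,"wx":0,"wy":0,"wz":0,"jaw":0.3},{"tx":0,"ty":0,"tz":0.02,"wx":0,"wy":0,"wz":0,"jaw":0.3},{"tx":0,"ty":0,"tz":0.0085,"wx":0,"wy":0,"wz":0,"jaw":0.4},{"tx":0,"ty":0,"tz":0,"wx":0,"wy":0,"wz":0,"jaw":0.5},{"tx":0,"ty":0,"tz":0,"wx":0,"wy":0,"wz":0,"jaw":0.5},{"tx":0,"ty":0,"tz":0,"wx":0,"wy":0,"wz":0,"jaw":0.5},{"tx":0,"ty":0,"tz":0,"wx":0,"wy":0,"wz":0,"jaw":0.5},{"tx":0,"ty":0,"tz":0,"wx":0,"wy":0,"wz":0,"jaw":0.5}]' 10; python3 - <<'E'
from h import *
s=monitor.read_state();print(s["tool_pos"],s["eef_rot"],s["force"],s["moment"],s["opening"])
Rt=R.from_rotvec(s["eef_rot"]).as_matrix()
print((Rt.T@np.r_[np.array([.573,.0565])-s["tool_pos"][:2],0])[:2])
E
```

```text
t: 18.98
tool_pos: [0.5736, 0.0568, 0.1052]
eef_rot: [-3.024, 0.847, -0.002]
force: [-0.2, 0.8, 0.3]
opening: 0.0464
[0.5736 0.0568 0.1052] [-3.0244  0.8469 -0.0025] [-0.2441  0.8422  0.2547] [ 0.0304 -0.0257  0.0555] 0.04643459565651929
[-0.0004  0.0005]
```

```bash
python3 -m pendant '[{"tx":-0.0003,"ty":0.0003,"tz":0.0015,"wx":0,"wy":0,"wz":0,"jaw":0.5},{"tx":0,"ty":0,"tz":0,"wx":0,"wy":0,"wz":0,"jaw":0.5},{"tx":0,"ty":0,"tz":0,"wx":0,"wy":0,"wz":0,"jaw":0.6},{"tx":0,"ty":0,"tz":0,"wx":0,"wy":0,"wz":0,"jaw":1},{"tx":0,"ty":0,"tz":0,"wx":0,"wy":0,"wz":0,"jaw":1},{"tx":0,"ty":0,"tz":0,"wx":0,"wy":0,"wz":0,"jaw":1},{"tx":0,"ty":0,"tz":0,"wx":0,"wy":0,"wz":0,"jaw":1},{"tx":0,"ty":0,"tz":0,"wx":0,"wy":0,"wz":0,"jaw":1},{"tx":0,"ty":0,"tz":0,"wx":0,"wy":0,"wz":0,"jaw":1},{"tx":0,"ty":0,"tz":0,"wx":0,"wy":0,"wz":0,"jaw":1}]' 10; python3 - <<'E'
from h import *
s=monitor.read_state();Rt=R.from_rotvec(s["eef_rot"]).as_matrix()
print(s["tool_pos"],s["eef_rot"],s["opening"],"tool F",Rt.T@s["force"],"M",Rt.T@s["moment"])
E
```

```text
t: 19.82
tool_pos: [0.5727, 0.0567, 0.1026]
eef_rot: [-3.025, 0.847, -0.0]
force: [0.3, 1.8, -0.8]
opening: 0.0257
[0.5727 0.0567 0.1026] [-3.025   0.8472 -0.0001] 0.025701805432972655 tool F [-0.6452 -1.6938  0.7829] M [ 0.5285 -0.0746 -0.0371]
```

```bash
python3 -m pendant '[{"tx":0,"ty":-0.0003,"tz":0,"wx":0,"wy":0,"wz":0,"jaw":1},{"tx":0,"ty":0,"tz":0,"wx":0,"wy":0,"wz":0,"jaw":1},{"tx":0,"ty":0,"tz":0,"wx":0,"wy":0,"wz":0,"jaw":1},{"tx":0,"ty":0,"tz":-0.001,"wx":0,"wy":0,"wz":0,"jaw":1},{"tx":0,"ty":0,"tz":-0.001,"wx":0,"wy":0,"wz":0,"jaw":1},{"tx":0,"ty":0,"tz":-0.002,"wx":0,"wy":0,"wz":0,"jaw":1},{"tx":0,"ty":0,"tz":-0.002,"wx":0,"wy":0,"wz":0,"jaw":1},{"tx":0,"ty":0,"tz":0,"wx":0,"wy":0,"wz":0,"jaw":1},{"tx":0,"ty":0,"tz":0,"wx":0,"wy":0,"wz":0,"jaw":1},{"tx":0,"ty":0,"tz":0,"wx":0,"wy":0,"wz":0,"jaw":1}]' 40; python3 - <<'E'
from h import *
s=monitor.read_state();Rt=R.from_rotvec(s["eef_rot"]).as_matrix()
print(s["tool_pos"],s["eef_rot"],s["opening"],"tool F",Rt.T@s["force"],"M",Rt.T@s["moment"])
E
```

```text
t: 20.65
tool_pos: [0.5726, 0.0567, 0.1085]
eef_rot: [3.025, -0.847, -0.0]
force: [-0.3, 0.7, -5.4]
opening: 0.0254
[0.5726 0.0567 0.1085] [ 3.0249 -0.8473 -0.0005] 0.025371209638146597 tool F [-0.6616 -0.4489  5.4377] M [ 0.0591 -0.017   0.0481]
```

```bash
python3 -m pendant '[{"tx":0,"ty":0,"tz":-0.004,"wx":0,"wy":0,"wz":0,"jaw":1},{"tx":0,"ty":0,"tz":-0.004,"wx":0,"wy":0,"wz":0,"jaw":1},{"tx":0,"ty":0,"tz":-0.004,"wx":0,"wy":0,"wz":0,"jaw":1},{"tx":0,"ty":0,"tz":-0.004,"wx":0,"wy":0,"wz":0,"jaw":1},{"tx":0,"ty":0,"tz":-0.002,"wx":0,"wy":0,"wz":0,"jaw":1},{"tx":0,"ty":0,"tz":0,"wx":0,"wy":0,"wz":0,"jaw":1},{"tx":0,"ty":0,"tz":0,"wx":0,"wy":0,"wz":0,"jaw":1},{"tx":0,"ty":0,"tz":0,"wx":0,"wy":0,"wz":0,"jaw":1},{"tx":0,"ty":0,"tz":0,"wx":0,"wy":0,"wz":0,"jaw":1},{"tx":0,"ty":0,"tz":0,"wx":0,"wy":0,"wz":0,"jaw":1}]' 40; python3 - <<'E'
from h import *
s=monitor.read_state();Rt=R.from_rotvec(s["eef_rot"]).as_matrix()
print(s["tool_pos"],s["eef_rot"],s["opening"],"tool F",Rt.T@s["force"],"M",Rt.T@s["moment"])
E
```

```text
t: 21.48
tool_pos: [0.5726, 0.0568, 0.1264]
eef_rot: [3.025, -0.847, -0.001]
force: [0.4, -0.2, -5.9]
opening: 0.0255
[0.5726 0.0568 0.1264] [ 3.025  -0.8472 -0.0006] 0.0254935578711584 tool F [ 0.5091 -0.0331  5.9005] M [ 0.0879 -0.0121  0.0199]
```

```bash
python3 -m pendant '[{"tx":0,"ty":0,"tz":-0.004,"wx":0,"wy":0,"wz":0,"jaw":1},{"tx":0,"ty":0,"tz":-0.004,"wx":0,"wy":0,"wz":0,"jaw":1},{"tx":0,"ty":0,"tz":-0.004,"wx":0,"wy":0,"wz":0,"jaw":1},{"tx":0,"ty":0,"tz":-0.003,"wx":0,"wy":0,"wz":0,"jaw":1},{"tx":0,"ty":0,"tz":-0.0015,"wx":0,"wy":0,"wz":0,"jaw":1},{"tx":0,"ty":0,"tz":0,"wx":0,"wy":0,"wz":0,"jaw":1},{"tx":0,"ty":0,"tz":0,"wx":0,"wy":0,"wz":0,"jaw":1},{"tx":0,"ty":0,"tz":0,"wx":0,"wy":0,"wz":0,"jaw":1},{"tx":0,"ty":0,"tz":0,"wx":0,"wy":0,"wz":0,"jaw":1},{"tx":0,"ty":0,"tz":0,"wx":0,"wy":0,"wz":0,"jaw":1}]' 40; python3 - <<'E'
from h import *
s=monitor.read_state();Rt=R.from_rotvec(s["eef_rot"]).as_matrix()
print(s["tool_pos"],s["eef_rot"],s["opening"],"tool F",Rt.T@s["force"],"M",Rt.T@s["moment"])
sc=cams.read_camera("scene");tp=cams.read_camera("top")
cv2.imwrite("pics/c9.png",np.hstack([cv2.resize(sc[140:250,210:356],(400,300),interpolation=cv2.INTER_CUBIC),cv2.resize(sc[220:340,100:260],(400,300),interpolation=cv2.INTER_CUBIC)]))
E
```

```text
t: 22.32
tool_pos: [0.5727, 0.0568, 0.1429]
eef_rot: [3.025, -0.847, -0.001]
force: [-0.7, 1.3, -5.5]
opening: 0.0256
[0.5727 0.0568 0.1429] [ 3.025  -0.8472 -0.0006] 0.02559737478946972 tool F [-1.3063 -0.7338  5.5234] M [ 0.018  -0.0076 -0.0338]
```

View pics/c9.png

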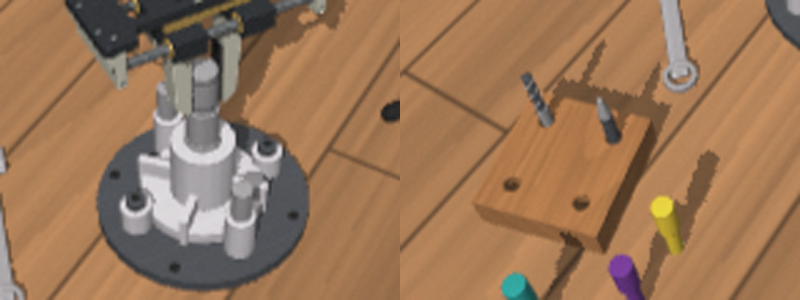

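The scene picture shows the plug raised in the gripper and still in the bore. Both pins are down, the stand holds only the bit and punch, and the look-alikes are untouched. I am handing the job in.

```bash
python3 -c "
from rig import ticket
print(ticket.finish_job())"
```

```text
the job is handed in; nothing more can be done
None
```

The job is done and handed in at about 22 s of the 67 s allowed. Both grey pins went from the stand into the two open bosses, heads down and released. I then drew the plug straight up and left it held in the gripper.

**Plug:** the tool rose 40.3 mm (TCP z from 0.1026 to 0.1429), which puts the groove about 2 mm above the rim with the lower part still in the bore. The grip stayed at 25.6 mm with 40 N set. The load read a steady 5–6 N, the plug's weight, with about 1.5 N sideways or less.

**Pins:** insertion met almost no resistance. The pictures show both heads sitting directly on the boss tops.

**Everything else:** in the last scene crops, the bit and punch are still in the stand and the three coloured look-alikes are where they were. I did not look closely at the can, clamp, tube, screwdriver or most of the wrench at the end, but nothing was moved near them.

**Failed or disagreed:**
- My first move command was refused because its rows left out keys. The arm did not move.
- The cameras disagreed by 1–4 mm on positions, within the clearance needed.
- The groove's clearance comes from the measured lift, because the groove itself was too small to make out in the picture.

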